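Hold the chill box cover at its stay-pin mark

TASK

Gently raise the chill box's sprung cover, which has a blue grip bar, past its balance point, well into the red part of the side scales, so that the spring takes over; then ease it back down until the pointers are in the green part, just below the balance point, so that a colleague can fit the stay pin. Finish with the gripper's fingers still holding it steady there (it falls shut by itself), never let it drop or fly open, and leave the chocolate tablet, the bowl and the jar where they are.

Things in the scene. Friction and masses are not known exactly. Their poses are not given: they have to be found in the camera images.
- cover (a joint): opening of the white cover (211x300x22 mm, 0.9 kg), rad: 0 shut, 1.35 open stop. Sprung: below the balance point, 0.95, it falls shut; above, the spring opens it; hinge friction does not hold it. At the bar it weighs 1.6 N shut, 0.4 N at 0.8, and pulls up 1.3 N at 1.35. On the scales, white is 0 to 0.73, green 0.73 to 0.89 (hold here), white to 0.95, red 0.95 to 1.40; 1.07 is well into the red
- bar (a point): middle of the cover's blue grip bar: round, 12 mm thick, 90 mm long, a 10 mm steel arm at each end, 45 mm (centre) in front of the cover's front edge. Moves with the cover: 260 mm forward of the hinge line and 12 mm off it on the cover's outer side. Axes turn with the cover: x from bar to hinge, y along the bar, z out of the outer face. 97 mm above the table when shut
- hinge (a point): middle of the cover's hinge line, on the far top edge of the box, 85 mm above the table. Fixed to the box, axes as the box's: y along the hinge line, x away from the box's front, z up. The cover opens by turning about +y (its front edge rises, then goes back)
- chillbox: steel box fixed to the table, 215 mm front to back, 300 wide, 85 high. Origin: centre of its underside; x from its front (bar side) to its hinge, y along the hinge, z up. Upright coloured arc scales (100 mm radius about the hinge line) stand on both sides, up to 200 mm above the table; black pointers on the cover pass them; 342 mm wide over the pointers
- tablet: loose moulded chocolate tablet, 75 x 150 x 12 mm, lying on the table near the front of the box, beside the bar's end; origin at the centre of its underside. Not to be disturbed
- bowl: loose steel bowl, 120 mm across, 55 mm high, beside the box; origin at the centre of its underside. Not to be disturbed
- jar: loose amber glass jar with white cap, 70 mm across, 90 mm high, beside the box; origin at the centre of its underside. Not to be disturbed

How it is judged:
On the way:
1. the cover is raised past its balance point, into the red (value of joint cover above 1 rad), for 0.2 s.
At the end, for the whole second after the job is handed in: the cover, having been in the red, is held still by the gripper's fingers just below the balance point, joint value 0.73 to 0.89 (green), moving at less than 0.1 rad/s, with none of the loose things touching it (value of joint cover between 0.73 and 0.89 rad and velocity of joint cover between -0.1 and 0.1 rad/s and contact force between the fingers and cover above 0.05 N and contact force between cover and tablet below 0.05 N and contact force between cover and bowl below 0.05 N and contact force between cover and jar below 0.05 N); the arm keeps its last pose, push and grip.
It fails at once if the cover drops or is pulled down fast (over 2.5 rad/s) (velocity of joint cover below -2.5 rad/s).
It fails at once if the cover flies open (over 2.5 rad/s) (velocity of joint cover above 2.5 rad/s).
It fails at once if the chocolate tablet is moved by more than 15 mm (distance of tablet from where it was at the start of the episode above 0.015 m).
It fails at once if the bowl is moved by more than 15 mm (distance of bowl from where it was at the start of the episode above 0.015 m).
It fails at once if the jar is moved by more than 15 mm (distance of jar from where it was at the start of the episode above 0.015 m).
It also fails if it takes over 42 s, if anything falls off the work surface, if the arm or the gripper's body presses on something with over 40 N, if the wrist force passes 120 N, or if a joint passes its speed limit or range.

ROBOT

A 6-joint arm with a two-finger parallel gripper is mounted at the origin on the work surface. World frame = base frame: x ahead of the robot, y to its left, z up, the work surface at z = 0. Lengths are in m, angles in rad, forces in N, time in s.
With the tool pointing down it reaches from about 0.425 to 0.95 m from the base axis. Payload 3.5 kg.
Tool frame: the origin (TCP) lies between the finger pads; the fingertips stand 17 mm ahead of it and the grasp point (between the pads) lies 2 mm behind it; z points along the fingers, y is the direction in which the jaws open and shut (so a half turn about z gives the same grasp; the last joint's range is limited). The gripper opens to 85 mm and grips with 20 to 120 N. Pads are 22 mm wide; open, the fingers measure 114 mm over their backs; the gripper's body (76 mm by 85 mm) begins 54 mm behind the grasp point. The pads swing forward as they close: fully open they stand 13 mm farther back than shut.
Start: joints at [1.11, 0.286, 1.577, -0, 1.279, -0.15], TCP at [0.206, 0.643, 0.248] pointing down, gripper open.
Joint ranges: [-2.77, 2.77], [-0.9, 2.22], [0.21, 2.48], [-1.53, 4.67], [0.24, 2.81], [-2.84, 2.84]. Speed limits (rad/s): [2.79, 2.79, 3.14, 3.14, 3.14, 3.14].

INTERFACE

Orientations are given as a unit quaternion [x, y, z, w].
In Python, from plant import ctrl gives the robot as it stands.
- The arm moves only by the tool carry_out, never from a script. Its argument "commands" is a list of rows, each an object with "delta_pos": the shift along the tool's x, y, z in m, a list of three; "delta_rot": the turn, a rotation vector about the tool's x, y, z in rad, a list of three; "claw": the opening in per cent of the stroke, from 0 (shut) to 100 (fully open). A call has 1 to 8 rows; each row is the pose to reach, as a shift and turn from the pose measured when the call began, along the tool's axes at that moment; what a row does not reach only later rows make up. A row lasts 1/12 s, in which the tool goes at most 41.7 mm and 7.16 degrees, less where a joint would pass 70% of its speed; a pose out of reach is approached as far as the arm can. A call with a gripper value outside its range is refused whole. The fingers move at their own pace and stop on an object; "force" is the grip in N (left out, the last holds). Time passes only in rows, so rows that repeat a pose let the fingers close. It gives the time, the measured TCP pose, the force and the opening at its end, in the units of the state.
- ctrl.get_state(): the state, without advancing time (a new reading comes with each control period).
- ctrl.read_camera(name): name is "side" or "top"; returns (picture, depth): 384x512x3 uint8, red, green, blue; 384x512 float32, m along the optical axis (not along the pixel's ray), 0 where there is no reading.
- ctrl.camera_info(name): a dict with "fx", "fy", "cx", "cy" (pixels), "rvec" (rotation vector, rad) and "tvec" (3), from world to camera coordinates, as OpenCV has them. Camera axes: x right, y down, z forward; pixel columns grow to the right and rows downward; lengths in m; the calibration is good to about 2 mm. A picture is of the moment at which its call begins. camera_info takes no time and is no camera call.
- ctrl.sign_off(): hands the job in, once; it reports no verdict.
The state is a dict: "time": time; "qpos": joint angles; "dq": joint speeds; "joint_efforts": joint torques, N m; "eef_pos": TCP position; "tcp_rot": TCP orientation; "contact_force": force on the tool from outside, world axes, zero at the start; "wrist_torque": the same for the moment, N m; "opening": opening from 0.0 (shut) to 1.0 (fully open).
Only numpy, scipy, OpenCV 4.12 (cv2) and the standard library are available. Lean on these libraries where they do the work, as an engineer would, in place of code of your own. Each camera call takes 0.05 s, during which the arm holds its last target.

## Working session

There is one attempt and no reset: what is moved stays moved. The work goes in short steps, Python scripts to look and compute and a tool call to move; the robot and the scene stay as the last step left them, time stands still between calls to the robot, and variables do not carry over. Pictures are saved under pics/ and viewed, and the job is handed in when it is done.

Besides the shell and the picture viewer there is one more tool, called after "Emit:" as a command line: name --argument value ..., lists and objects as JSON in quotes. carry_out: Moves the arm, as the interface text tells. Its arguments: {"type":"object","properties":{"commands":{"type":"array"},"force":{"type":"number"}},"required":["commands"]}

```bash
ls; mkdir -p pics
cat > h.py <<'E'
import numpy as np,cv2,sys
sys.path.insert(0,'.')
from plant import ctrl
from scipy.spatial.transform import Rotation as R
def cam(n):
    c=ctrl.camera_info(n);K=np.array([[c['fx'],0,c['cx']],[0,c['fy'],c['cy']],[0,0,1]])
    return K,R.from_rotvec(np.ravel(c['rvec'])).as_matrix(),np.ravel(c['tvec'])
def ray(n,u,v):
    K,r,t=cam(n);d=r.T@np.linalg.inv(K)@np.array([u,v,1.]);return -r.T@t,d
def onplane(n,u,v,z):
    o,d=ray(n,u,v);return o+d*(z-o[2])/d[2]
def bydepth(n,u,v,D):
    o,d=ray(n,u,v);return o+d*D
def proj(n,p):
    K,r,t=cam(n);q=K@(r@np.asarray(p)+t);return q[:2]/q[2]
def cloud(n,D):
    K,r,t=cam(n);v,u=np.mgrid[0:D.shape[0],0:D.shape[1]]
    p=np.stack([(u-K[0,2])/K[0,0]*D,(v-K[1,2])/K[1,1]*D,D],-1)
    return (p-t)@r
E
python3 - <<'E'
from h import *
print(ctrl.get_state())
for n in('side','top'):
    im,D=ctrl.read_camera(n);np.savez('c_%s.npz'%n,im=im,D=D)
    cv2.imwrite('pics/%s0.png'%n,im[:,:,::-1])
    o,_=ray(n,0,0);print(n,o)
E
```

```text
pics
{'time': 0.0, 'qpos': array([ 1.11000147e+00,  2.87185534e-01,  1.57819715e+00,  2.46738807e-05,
        1.27859618e+00, -1.49989739e-01]), 'dq': array([ 0.00145499, -0.00061459,  0.00103302,  0.00042574,  0.00126148,
       -0.00040678]), 'joint_efforts': array([-4.88742990e-04, -4.05994141e+01, -2.92622513e+01, -1.89151492e-04,
        5.99690553e-03,  1.58439082e-05]), 'eef_pos': array([0.20611142, 0.64210684, 0.24692297]), 'tcp_rot': array([ 1.54781233e-01,  9.87948048e-01, -1.13434901e-03, -3.69991302e-04]), 'contact_force': array([0.64886404, 0.25626909, 0.08581848]), 'wrist_torque': array([-0.03761108,  0.00349937,  0.05801417]), 'opening': 0.9943850902040625}
side [0.56479485 0.77755365 0.53168314]
top [0.51007974 0.08994036 1.25052174]
```

View pics/side0.png

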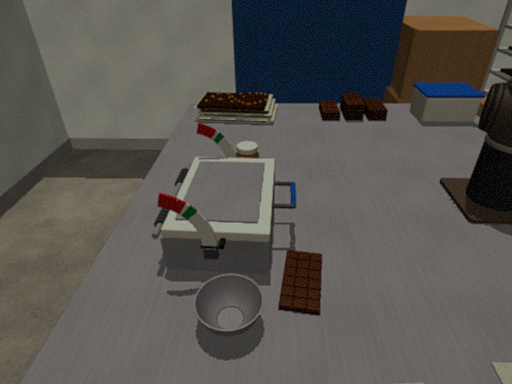

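View pics/top0.png

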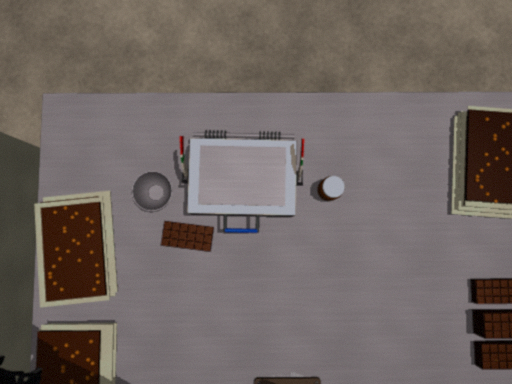

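The side view shows the box with its blue bar at about (293,194), the tablet at (302,281), the bowl at (229,305) and the jar at (247,150). In the top view the bar is at (241,231), the cover is about (187–297, 138–215), the tablet (188,236), the bowl (152,191) and the jar (332,188).

Run:
```python
from h import *
res={}
for n in('side','top'):
    f=np.load('c_%s.npz'%n);im,D=f['im'],f['D'];hsv=cv2.cvtColor(im,cv2.COLOR_RGB2HSV)
    m=cv2.inRange(hsv,(105,130,60),(130,255,255))
    k,l,s,c=cv2.connectedComponentsWithStats(m)
    P=cloud(n,D)
    for i in range(1,k):
        if s[i,4]>20:
            q=P[l==i];print(n,s[i],c[i].round(1),np.median(q,0).round(4),q.min(0).round(3),q.max(0).round(3))
            if n=='top':
                pts=np.argwhere(l==i)[:,::-1].astype(np.float32);print(cv2.minAreaRect(pts))
    mm=None
# triangulate
def tri(a,b):
    (o1,d1),(o2,d2)=ray('side',*a),ray('top',*b)
    A=np.stack([d1,-d2],1);s=np.linalg.lstsq(A,o2-o1,rcond=None)[0]
    p,q=o1+d1*s[0],o2+d2*s[1];return (p+q)/2,np.linalg.norm(p-q)
np.save('/dev/null',0) if 0 else None
f=np.load('c_top.npz');im,D=f['im'],f['D'];P=cloud('top',D)
hsv=cv2.cvtColor(im,cv2.COLOR_RGB2HSV)
# brownish tablet region, cover white rim
Z=P[...,2]
for name,(x0,x1,y0,y1),zr in(('tablet',(150,225,215,260),(.006,.03)),('box',(185,302,130,222),(.07,.125)),('bowl',(125,180,165,215),(.02,.08)),('jar',(310,355,165,210),(.05,.12))):
    m=np.zeros_like(Z,bool);m[y0:y1,x0:x1]=True
    m&=(Z>zr[0])&(Z<zr[1]);q=P[m];
    r=cv2.minAreaRect((q[:,:2]*1000).astype(np.float32));print(name,m.sum(),np.median(q,0).round(3),q[:,2].max().round(3),r,cv2.boxPoints(r).round(0).tolist())
```

```text
side [414  83  71  14 785] [448.3  89.5] [-0.0977 -0.5837  0.1087] [-0.927 -1.763 -0.289] [0.565 0.778 0.532]
side [290 182   6  23  96] [292.6 193.3] [0.5211 0.1352 0.1008] [0.516 0.087 0.096] [0.526 0.175 0.103]
top [224 228  34   5 124] [241.  230.3] [0.5219 0.1305 0.102 ] [0.51  0.086 0.096] [0.528 0.178 1.251]
((240.50344848632812, 230.40753173828125), (33.014400482177734, 3.960247755050659), 2.12109637260437)
tablet 1265 [0.506 0.295 0.012] 0.02 ((503.51531982421875, 296.87152099609375), (211.7159423828125, 130.8211669921875), 89.61599731445312) [[437.0, 191.0], [568.0, 191.0], [570.0, 402.0], [439.0, 403.0]]
box 8845 [0.675 0.127 0.11 ] 0.124 ((676.1380004882812, 124.78488159179688), (328.9761962890625, 260.110107421875), 88.89633178710938) [[543.0, -37.0], [803.0, -42.0], [809.0, 287.0], [549.0, 292.0]]
bowl 760 [0.646 0.411 0.039] 0.062 ((637.8884887695312, 392.255859375), (117.70597839355469, 116.83668518066406), 41.240821838378906) [[555.0, 397.0], [632.0, 310.0], [721.0, 387.0], [644.0, 475.0]]
jar 475 [ 0.641 -0.124  0.089] 0.096 ((643.7976684570312, -126.12234497070312), (67.7342758178711, 62.723175048828125), 2.2391254901885986) [[609.0, -96.0], [611.0, -159.0], [679.0, -156.0], [676.0, -93.0]]
```

Run:
```python
import cv2
for n,(a,b,c,d) in dict(side=(110,320,140,340),top=(120,260,120,360)).items():
    i=cv2.imread('pics/%s0.png'%n)[a:b,c:d];cv2.imwrite('pics/%s0z.png'%n,cv2.resize(i,None,fx=3 if n=='top' else 2.8,fy=3 if n=='top' else 2.8,interpolation=cv2.INTER_CUBIC))
```

```text
(no output)
```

View pics/side0z.png

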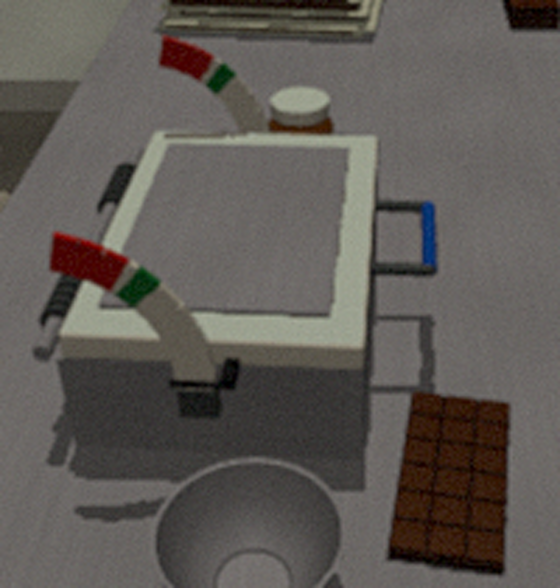

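View pics/top0z.png

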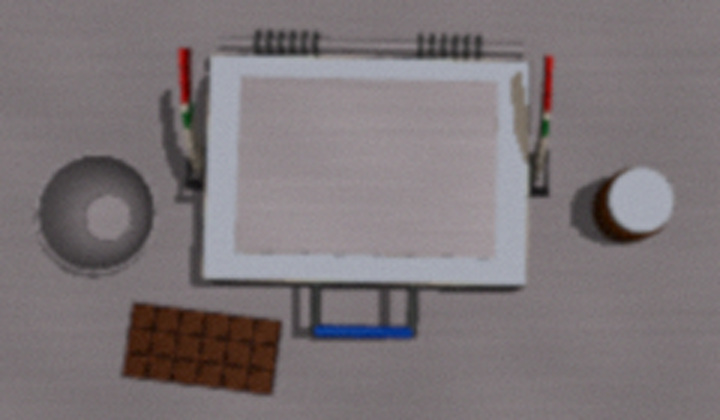

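```bash
cat >> h.py <<'E'
def tri(a,b):
    (o1,d1),(o2,d2)=ray('side',*a),ray('top',*b)
    s=np.linalg.lstsq(np.stack([d1,-d2],1),o2-o1,rcond=None)[0]
    p,q=o1+d1*s[0],o2+d2*s[1];return (p+q)/2,np.linalg.norm(p-q)
E
python3 - <<'E'
from h import *
c={}
for n,b in(('side',(280,175,305,212)),('top',(215,222,265,240))):
    f=np.load('c_%s.npz'%n);im,D=f['im'].astype(int),f['D']
    # blue excess weighted
    w=np.clip(im[...,2]-im[...,0]-15,0,None).astype(float);M=np.zeros_like(w);M[b[1]:b[3],b[0]:b[2]]=1;w=w*M
    v,u=np.nonzero(w>25);W=w[v,u]
    c[n]=((u*W).sum()/W.sum(),(v*W).sum()/W.sum())
    cov=np.cov(np.stack([u,v]),aweights=W);e,V=np.linalg.eigh(cov);d=V[:,1]
    t=((np.stack([u,v],1)-c[n])@d);print(n,c[n],d,t.min(),t.max(),len(u))
    for s in(-1,1):
        p=np.array(c[n])+d*s*(t.max()-t.min())*.4;print('  ray on z=.097',onplane(n,*p,.097).round(4))
    print('  mid z=.097',onplane(n,*c[n],.097).round(4))
print('tri',tri(c['side'],c['top']))
# cover front/back edges via depth, top: white bright mask
f=np.load('c_top.npz');im=f['im'];D=f['D'];P=cloud('top',D);Z=P[...,2]
hsv=cv2.cvtColor(im,cv2.COLOR_RGB2HSV)
m=((Z>.095)&(Z<.125)).astype(np.uint8);m[:130]=0;m[220:]=0;m[:,:180]=0;m[:,305:]=0
m=cv2.morphologyEx(m,cv2.MORPH_OPEN,np.ones((9,9)))
cn=max(cv2.findContours(m,0,2)[0],key=cv2.contourArea);r=cv2.minAreaRect(cn)
B=cv2.boxPoints(r);Q=np.array([onplane('top',*p,np.median(Z[m>0])) for p in B]);print(r,np.median(Z[m>0]),Q.round(3).tolist(),np.linalg.norm(Q-np.roll(Q,1,0),axis=1))
E
```

```text
side (np.float64(292.6558114184494), np.float64(193.26774764954354)) [0.03030192 0.99954079] -11.282445748052169 10.798357423581242 98
  ray on z=.097 [0.5198 0.0913 0.097 ]
  ray on z=.097 [0.5213 0.1624 0.097 ]
  mid z=.097 [0.5206 0.1282 0.097 ]
top (np.float64(240.53994868975627), np.float64(230.16804104819497)) [-0.99974636 -0.02252148] -16.47461332052104 16.539538017729427 137
  ray on z=.097 [0.5206 0.0954 0.097 ]
  ray on z=.097 [0.5227 0.1687 0.097 ]
  mid z=.097 [0.5217 0.132  0.097 ]
tri (array([0.52122571, 0.13195032, 0.09952576]), np.float64(0.0008119613907739216))
((241.8197021484375, 176.7775421142578), (107.65010070800781, 74.91829681396484), 1.005086064338684) 0.11019952235222683 [[0.569, 0.278, 0.11], [0.779, 0.277, 0.11], [0.772, -0.025, 0.11], [0.562, -0.019, 0.11]] [0.29656693 0.21000307 0.30182057 0.2101572 ]
```

The bar's middle is at (0.521, 0.132). Triangulated height is 0.0995 m, against the stated 0.097. The box yaw is about -0.024 rad. The cover measures 0.210 × 0.30 m, which matches the text, and the hinge lies at about x = 0.780. Next I work out the approach.

```bash
cat >> h.py <<'E'
PSI=-0.024
def Rt(tilt=0.,psi=PSI):
    # tool y along box x, z down; tilt = turn about box +y
    Y=np.array([np.cos(psi),np.sin(psi),0]);Z=np.array([0,0,-1.]);X=np.cross(Y,Z)
    B=np.stack([X,Y,Z],1);by=np.array([-np.sin(psi),np.cos(psi),0])
    return R.from_rotvec(by*tilt)*R.from_matrix(B)
def delta(p,rot):
    s=ctrl.get_state();r=R.from_quat(s['tcp_rot'])
    return r.inv().apply(np.asarray(p)-s['eef_pos']),(r.inv()*rot).as_rotvec()
E
python3 - <<'E'
from h import *
d=delta([.5212,.132,.20],Rt());print(d[0].round(4),d[1].round(4))
E
```

```text
[-0.456  -0.3893  0.0478] [-2.000e-03  1.100e-03  1.284e+00]
```

Emit:
carry_out --commands '[{"delta_pos": [-0.456,-0.389,0.0],"delta_rot": [-0.002,0.001,1.284],"claw": 45},{"delta_pos": [-0.456,-0.389,0.0],"delta_rot": [-0.002,0.001,1.284],"claw": 45},{"delta_pos": [-0.456,-0.389,0.0],"delta_rot": [-0.002,0.001,1.284],"claw": 45},{"delta_pos": [-0.456,-0.389,0.0],"delta_rot": [-0.002,0.001,1.284],"claw": 45},{"delta_pos": [-0.456,-0.389,0.0],"delta_rot": [-0.002,0.001,1.284],"claw": 45},{"delta_pos": [-0.456,-0.389,0.0],"delta_rot": [-0.002,0.001,1.284],"claw": 45},{"delta_pos": [-0.456,-0.389,0.0],"delta_rot": [-0.002,0.001,1.284],"claw": 45},{"delta_pos": [-0.456,-0.389,0.0],"delta_rot": [-0.002,0.001,1.284],"claw": 45}]' --force 40

```text
time: 0.77
eef_pos: [0.3817, 0.3571, 0.2476]
tcp_rot: [0.612, 0.791, -0.0, -0.0]
contact_force: [1.0, -0.2, 0.9]
opening: 0.447
```

Run:
```python
from h import *
d=delta([.5212,.132,.18],Rt());print(d[0].round(4),d[1].round(4));s=ctrl.get_state();print(s['time'],s['eef_pos'],s['opening'])
```

```text
[-0.2529  0.0784  0.0676] [-0.0004  0.0003  0.2782]
0.7667 [0.38173884 0.3570627  0.24759212] 0.4468537666631035
```

Emit:
carry_out --commands '[{"delta_pos": [-0.253,0.0784,0.03],"delta_rot": [0,0,0.278],"claw": 45},{"delta_pos": [-0.253,0.0784,0.03],"delta_rot": [0,0,0.278],"claw": 45},{"delta_pos": [-0.253,0.0784,0.03],"delta_rot": [0,0,0.278],"claw": 45},{"delta_pos": [-0.253,0.0784,0.03],"delta_rot": [0,0,0.278],"claw": 45},{"delta_pos": [-0.253,0.0784,0.0676],"delta_rot": [0,0,0.278],"claw": 45},{"delta_pos": [-0.253,0.0784,0.0676],"delta_rot": [0,0,0.278],"claw": 45},{"delta_pos": [-0.253,0.0784,0.0676],"delta_rot": [0,0,0.278],"claw": 45},{"delta_pos": [-0.253,0.0784,0.0676],"delta_rot": [0,0,0.278],"claw": 45}]'

```text
time: 1.43
eef_pos: [0.5212, 0.1278, 0.1763]
tcp_rot: [0.717, 0.697, -0.003, -0.001]
contact_force: [-1.1, -0.3, -0.9]
opening: 0.45
```

Run:
```python
from h import *
d=delta([.5212,.132,.096],Rt());print(d[0].round(4),d[1].round(4));s=ctrl.get_state();print(s['time'],s['eef_pos'],s['opening'],s['contact_force'])
im,D=ctrl.read_camera('side');a=im[60:260,160:400,::-1];cv2.imwrite('pics/s1.png',cv2.resize(a,None,fx=3,fy=3))
```

```text
[0.0044 0.0003 0.0803] [-0.0057  0.0022 -0.0049]
1.4333 [0.52124944 0.12778095 0.17633927] 0.4503477121705412 [-1.07370197 -0.31499355 -0.86735539]
```

View pics/s1.png

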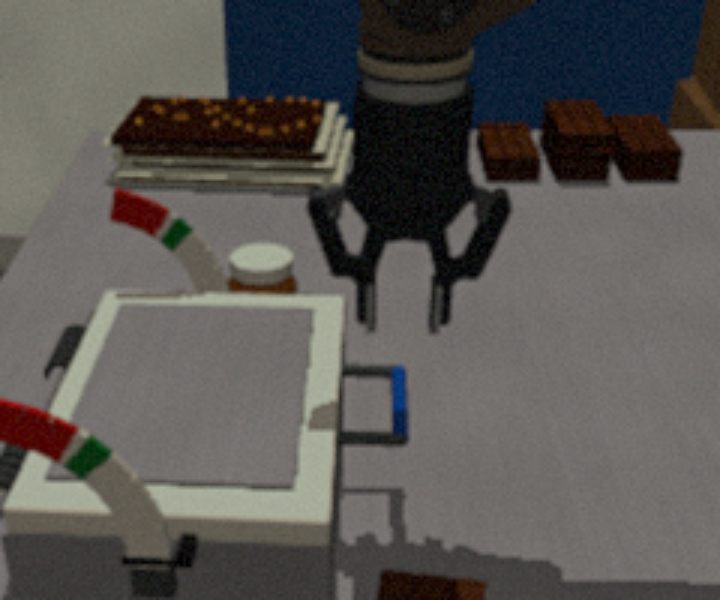

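The jaws straddle the bar line, with the finger tips at about (370,325) and (435,330) in the zoomed view. They stand over the bar at (400,400), and the linkage is well above the cover. Now descending.

Emit:
carry_out --commands '[{"delta_pos": [0.004,0,0.02],"delta_rot": [-0.006,0.002,-0.005],"claw": 45},{"delta_pos": [0.004,0,0.04],"delta_rot": [-0.006,0.002,-0.005],"claw": 45},{"delta_pos": [0.004,0,0.055],"delta_rot": [-0.006,0.002,-0.005],"claw": 45},{"delta_pos": [0.004,0,0.068],"delta_rot": [-0.006,0.002,-0.005],"claw": 45},{"delta_pos": [0.004,0,0.08],"delta_rot": [-0.006,0.002,-0.005],"claw": 45},{"delta_pos": [0.004,0,0.08],"delta_rot": [-0.006,0.002,-0.005],"claw": 45},{"delta_pos": [0.004,0,0.08],"delta_rot": [-0.006,0.002,-0.005],"claw": 45}]'

```text
time: 2.07
eef_pos: [0.52, 0.1343, 0.0975]
tcp_rot: [0.715, 0.699, 0.0, -0.0]
contact_force: [-0.9, -0.5, -0.0]
opening: 0.447
```

Run:
```python
from h import *
d=delta([.5212,.132,.096],Rt());print(d[0].round(4),d[1].round(4));s=ctrl.get_state();print(s['time'],s['eef_pos'],s['opening'],s['contact_force'])
im,D=ctrl.read_camera('side');a=im[100:300,160:400,::-1];cv2.imwrite('pics/s2.png',cv2.resize(a,None,fx=3,fy=3))
im,D=ctrl.read_camera('top');a=im[120:260,140:340,::-1];cv2.imwrite('pics/t2.png',cv2.resize(a,None,fx=3,fy=3))
```

```text
[-0.0023  0.0013  0.0014] [-0.0001 -0.0013  0.0019]
2.0667 [0.51997238 0.1343355  0.09745263] 0.4471119816205237 [-0.85437625 -0.4536278  -0.04542932]
```

View pics/s2.png

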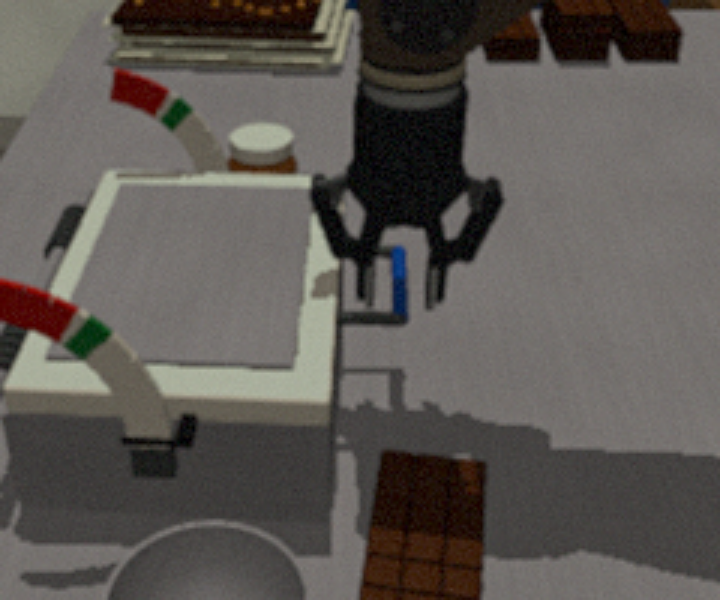

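View pics/t2.png

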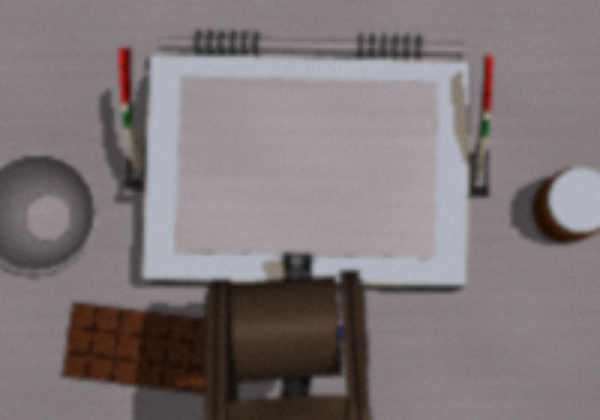

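The bar is centred between the jaws (left finger (365,285), bar (400,285), right finger (435,285)), and the force reading is near zero. Closing.

Emit:
carry_out --commands '[{"delta_pos": [-0.002,0.001,0.001],"delta_rot": [0,0,0],"claw": 30},{"delta_pos": [-0.002,0.001,0.001],"delta_rot": [0,0,0],"claw": 15},{"delta_pos": [-0.002,0.001,0.001],"delta_rot": [0,0,0],"claw": 0},{"delta_pos": [-0.002,0.001,0.001],"delta_rot": [0,0,0],"claw": 0},{"delta_pos": [-0.002,0.001,0.001],"delta_rot": [0,0,0],"claw": 0},{"delta_pos": [-0.002,0.001,0.001],"delta_rot": [0,0,0],"claw": 0}]' --force 40

```text
time: 2.67
eef_pos: [0.5205, 0.1321, 0.0984]
tcp_rot: [0.715, 0.699, -0.0, -0.001]
contact_force: [-5.8, -0.3, 5.6]
opening: 0.122
```

```bash
cat >> h.py <<'E'
H=np.array([.7805,.1258,.085])
def barp(th,r0=.260,h=H):
    c,s=np.cos(th),np.sin(th);x=-r0*c+.012*s;z=r0*s+.012*c
    return h+np.array([x*np.cos(PSI),x*np.sin(PSI),z])
def steps(ths,tilts,off=None):
    # deltas from current pose, path of grasp point on bar arc
    s=ctrl.get_state();r=R.from_quat(s['tcp_rot'])
    for th,ti in zip(ths,tilts):
        ro=Rt(ti);p=barp(th)+ro.apply([0,0,.002])+(0 if off is None else off)
        print(round(th,3),(r.inv().apply(p-s['eef_pos'])).round(4).tolist(),(r.inv()*ro).as_rotvec().round(3).tolist(),p.round(3))
def st():
    s=ctrl.get_state();print('t',round(s['time'],2),'p',s['eef_pos'].round(4),'F',s['contact_force'].round(2),'T',s['wrist_torque'].round(2),'op',round(s['opening'],3))
E
python3 - <<'E'
from h import *
st();print(barp(0))
steps(np.arange(0,9)*.02,np.zeros(9))
E
```

```text
t 2.67 p [0.5205 0.1321 0.0984] F [-5.79 -0.35  5.62] T [-0.01  1.03 -0.01] op 0.122
[0.52057488 0.1320394  0.097     ]
0.0 [-0.0001, 0.0001, 0.0034] [-0.002, -0.001, 0.001] [0.521 0.132 0.095]
0.02 [-0.0001, 0.0004, -0.0018] [-0.002, -0.001, 0.001] [0.521 0.132 0.1  ]
0.04 [-0.0001, 0.0007, -0.007] [-0.002, -0.001, 0.001] [0.521 0.132 0.105]
0.06 [-0.0001, 0.0012, -0.0122] [-0.002, -0.001, 0.001] [0.522 0.132 0.111]
0.08 [-0.0001, 0.0018, -0.0174] [-0.002, -0.001, 0.001] [0.522 0.132 0.116]
0.1 [-0.0001, 0.0025, -0.0225] [-0.002, -0.001, 0.001] [0.523 0.132 0.121]
0.12 [-0.0001, 0.0033, -0.0277] [-0.002, -0.001, 0.001] [0.524 0.132 0.126]
0.14 [-0.0001, 0.0042, -0.0328] [-0.002, -0.001, 0.001] [0.525 0.132 0.131]
0.16 [-0.0001, 0.0052, -0.0379] [-0.002, -0.001, 0.001] [0.526 0.132 0.136]
```

Gripped at an opening of about 10 mm, with moderate force. Starting the slow lift along the arc.

Emit:
carry_out --commands '[{"delta_pos": [0,-0.0002,-0.003],"delta_rot": [0,0,0],"claw": 0},{"delta_pos": [0,0.0,-0.007],"delta_rot": [0,0,0],"claw": 0},{"delta_pos": [0,0.0004,-0.012],"delta_rot": [0,0,0],"claw": 0},{"delta_pos": [0,0.0009,-0.018],"delta_rot": [0,0,0],"claw": 0},{"delta_pos": [0,0.0016,-0.024],"delta_rot": [0,0,0],"claw": 0},{"delta_pos": [0,0.0024,-0.03],"delta_rot": [0,0,0],"claw": 0},{"delta_pos": [0,0.0036,-0.036],"delta_rot": [0,0,0],"claw": 0},{"delta_pos": [0,0.0047,-0.041],"delta_rot": [0,0,0],"claw": 0}]'

```text
time: 3.33
eef_pos: [0.5254, 0.132, 0.1401]
tcp_rot: [0.715, 0.699, -0.0, -0.001]
contact_force: [2.4, 1.5, -3.7]
opening: 0.122
```

Run:
```python
from h import *
st()
im,D=ctrl.read_camera('side');a=im[60:260,140:380,::-1];cv2.imwrite('pics/s3.png',cv2.resize(a,None,fx=3,fy=3))
steps(.16+np.arange(0,9)*.025,np.zeros(9),[0,0,.0034])
```

```text
t 3.33 p [0.5254 0.132  0.1401] F [ 2.37  1.5  -3.66] T [ 0.08 -0.02 -0.04] op 0.122
0.16 [-0.0001, 0.0002, 0.0013] [-0.002, -0.001, 0.001] [0.526 0.132 0.14 ]
0.185 [-0.0001, 0.0016, -0.005] [-0.002, -0.001, 0.001] [0.527 0.132 0.146]
0.21 [-0.0001, 0.0032, -0.0113] [-0.002, -0.001, 0.001] [0.529 0.132 0.152]
0.235 [-0.0001, 0.0049, -0.0176] [-0.002, -0.001, 0.001] [0.531 0.132 0.159]
0.26 [-0.0001, 0.0067, -0.0239] [-0.002, -0.001, 0.001] [0.532 0.132 0.165]
0.285 [-0.0, 0.0088, -0.03] [-0.002, -0.001, 0.001] [0.534 0.132 0.171]
0.31 [-0.0, 0.0109, -0.0362] [-0.002, -0.001, 0.001] [0.537 0.132 0.177]
0.335 [-0.0, 0.0133, -0.0422] [-0.002, -0.001, 0.001] [0.539 0.132 0.183]
0.36 [-0.0, 0.0157, -0.0483] [-0.002, -0.001, 0.001] [0.541 0.132 0.189]
```

View pics/s3.png

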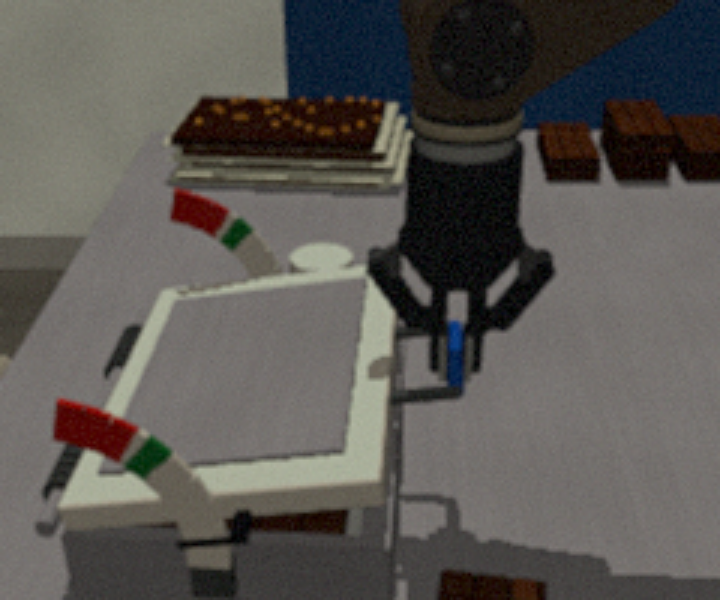

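The cover is rising with the grip: the front edge is lifted, the pointer is moving up, and forces are a few newtons. Continuing.

Emit:
carry_out --commands '[{"delta_pos": [0,0.0015,-0.004],"delta_rot": [0,0,0],"claw": 0},{"delta_pos": [0,0.0031,-0.0105],"delta_rot": [0,0,0],"claw": 0},{"delta_pos": [0,0.0049,-0.0176],"delta_rot": [0,0,0],"claw": 0},{"delta_pos": [0,0.0067,-0.024],"delta_rot": [0,0,0],"claw": 0},{"delta_pos": [0,0.0088,-0.03],"delta_rot": [0,0,0],"claw": 0},{"delta_pos": [0,0.011,-0.0362],"delta_rot": [0,0,0],"claw": 0},{"delta_pos": [0,0.0133,-0.0422],"delta_rot": [0,0,0],"claw": 0},{"delta_pos": [0,0.0157,-0.0483],"delta_rot": [0,0,0],"claw": 0}]'

```text
time: 4.05
eef_pos: [0.5403, 0.1316, 0.1895]
tcp_rot: [0.715, 0.699, -0.002, -0.003]
contact_force: [-5.2, 0.3, -1.2]
opening: 0.121
```

Run:
```python
from h import *
st()
steps(.36+np.arange(0,9)*.025,np.zeros(9),[0,0,.0034])
```

```text
t 4.05 p [0.5403 0.1316 0.1895] F [-5.16  0.31 -1.16] T [ 0.13  1.09 -0.06] op 0.121
0.36 [-0.0001, 0.0012, 0.0002] [-0.007, -0.001, 0.002] [0.541 0.132 0.189]
0.385 [-0.0001, 0.0038, -0.0057] [-0.007, -0.001, 0.002] [0.544 0.131 0.195]
0.41 [-0.0001, 0.0065, -0.0116] [-0.007, -0.001, 0.002] [0.547 0.131 0.201]
0.435 [-0.0001, 0.0094, -0.0175] [-0.007, -0.001, 0.002] [0.55  0.131 0.207]
0.46 [-0.0001, 0.0125, -0.0232] [-0.007, -0.001, 0.002] [0.553 0.131 0.213]
0.485 [-0.0001, 0.0157, -0.0289] [-0.007, -0.001, 0.002] [0.556 0.131 0.218]
0.51 [-0.0001, 0.019, -0.0345] [-0.007, -0.001, 0.002] [0.56  0.131 0.224]
0.535 [-0.0001, 0.0225, -0.04] [-0.007, -0.001, 0.002] [0.563 0.131 0.229]
0.56 [-0.0001, 0.0261, -0.0454] [-0.007, -0.001, 0.002] [0.567 0.131 0.235]
```

Emit:
carry_out --commands '[{"delta_pos": [0,0.003,-0.005],"delta_rot": [-0.007,0,0],"claw": 0},{"delta_pos": [0,0.006,-0.0113],"delta_rot": [-0.007,0,0],"claw": 0},{"delta_pos": [0,0.0089,-0.0175],"delta_rot": [-0.007,0,0],"claw": 0},{"delta_pos": [0,0.0119,-0.0232],"delta_rot": [-0.007,0,0],"claw": 0},{"delta_pos": [0,0.0151,-0.0289],"delta_rot": [-0.007,0,0],"claw": 0},{"delta_pos": [0,0.0184,-0.0345],"delta_rot": [-0.007,0,0],"claw": 0},{"delta_pos": [0,0.0219,-0.04],"delta_rot": [-0.007,0,0],"claw": 0},{"delta_pos": [0,0.0255,-0.0454],"delta_rot": [-0.007,0,0],"claw": 0}]'

```text
time: 4.72
eef_pos: [0.5647, 0.131, 0.2358]
tcp_rot: [0.715, 0.699, -0.002, -0.002]
contact_force: [-9.2, 0.5, 3.9]
opening: 0.121
```

Run:
```python
from h import *
st()
im,D=ctrl.read_camera('side');a=im[60:260,140:380,::-1];cv2.imwrite('pics/s4.png',cv2.resize(a,None,fx=3,fy=3))
steps(.56+np.arange(0,9)*.025,np.zeros(9),[0,0,.0034])
```

```text
t 4.72 p [0.5647 0.131  0.2358] F [-9.21  0.54  3.88] T [-0.06  1.69 -0.03] op 0.121
0.56 [0.0, 0.0008, 0.0028] [-0.002, -0.0, 0.002] [0.567 0.131 0.235]
0.585 [0.0, 0.0046, -0.0025] [-0.002, -0.0, 0.002] [0.57  0.131 0.24 ]
0.61 [-0.0, 0.0085, -0.0077] [-0.002, -0.0, 0.002] [0.574 0.131 0.245]
0.635 [-0.0, 0.0125, -0.0129] [-0.002, -0.0, 0.002] [0.578 0.131 0.25 ]
0.66 [-0.0, 0.0167, -0.0179] [-0.002, -0.0, 0.002] [0.583 0.131 0.255]
0.685 [-0.0, 0.0209, -0.0228] [-0.002, -0.0, 0.002] [0.587 0.13  0.26 ]
0.71 [-0.0, 0.0253, -0.0276] [-0.002, -0.0, 0.002] [0.591 0.13  0.265]
0.735 [-0.0, 0.0298, -0.0323] [-0.002, -0.0, 0.002] [0.596 0.13  0.27 ]
0.76 [-0.0, 0.0345, -0.0368] [-0.002, -0.0, 0.002] [0.6   0.13  0.274]
```

View pics/s4.png

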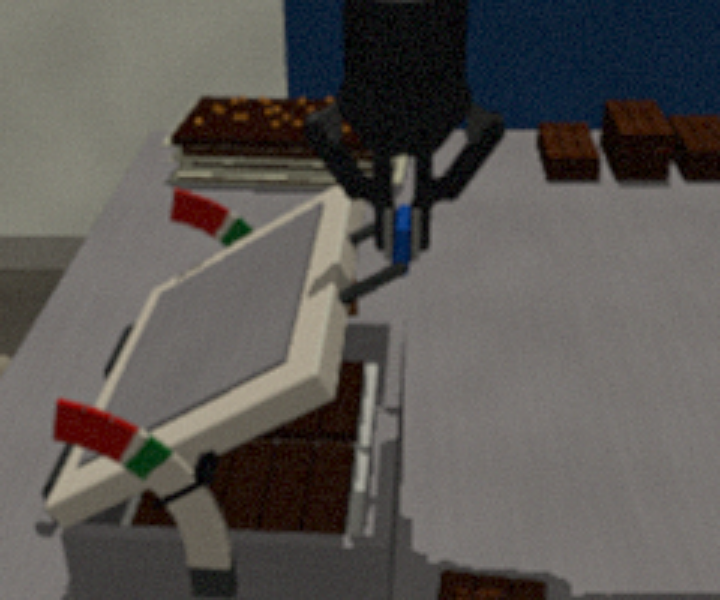

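Pointer at about (205,468), below the green. The reading of about 10 N points away from the hinge, so I bias the path about 2 mm outward.

Emit:
carry_out --commands '[{"delta_pos": [0,0.002,-0.0035],"delta_rot": [-0.002,0,0],"claw": 0},{"delta_pos": [0,0.0055,-0.0085],"delta_rot": [-0.002,0,0],"claw": 0},{"delta_pos": [0,0.01,-0.0139],"delta_rot": [-0.002,0,0],"claw": 0},{"delta_pos": [0,0.0147,-0.0189],"delta_rot": [-0.002,0,0],"claw": 0},{"delta_pos": [0,0.0192,-0.0238],"delta_rot": [-0.002,0,0],"claw": 0},{"delta_pos": [0,0.0236,-0.0286],"delta_rot": [-0.002,0,0],"claw": 0},{"delta_pos": [0,0.0281,-0.0333],"delta_rot": [-0.002,0,0],"claw": 0},{"delta_pos": [0,0.0328,-0.0378],"delta_rot": [-0.002,0,0],"claw": 0}]'

```text
time: 5.43
eef_pos: [0.5983, 0.1301, 0.2774]
tcp_rot: [0.715, 0.699, -0.001, -0.001]
contact_force: [-7.7, -0.2, 6.0]
opening: 0.12
```

Run:
```python
from h import *
st()
steps(.76+np.arange(0,9)*.025,np.zeros(9),[-.0017,0,.0044])
```

```text
t 5.43 p [0.5983 0.1301 0.2774] F [-7.74 -0.2   6.02] T [-0.12  1.51 -0.01] op 0.12
0.76 [-0.0, 0.0004, 0.0022] [-0.003, 0.0, 0.002] [0.599 0.13  0.275]
0.785 [-0.0, 0.0051, -0.0023] [-0.003, 0.0, 0.002] [0.603 0.13  0.28 ]
0.81 [-0.0, 0.01, -0.0066] [-0.003, 0.0, 0.002] [0.608 0.13  0.284]
0.835 [-0.0, 0.0149, -0.0108] [-0.003, 0.0, 0.002] [0.613 0.13  0.288]
0.86 [-0.0, 0.02, -0.0149] [-0.003, 0.0, 0.002] [0.618 0.13  0.292]
0.885 [-0.0001, 0.0251, -0.0189] [-0.003, 0.0, 0.002] [0.623 0.13  0.296]
0.91 [-0.0001, 0.0304, -0.0227] [-0.003, 0.0, 0.002] [0.629 0.129 0.3  ]
0.935 [-0.0001, 0.0357, -0.0264] [-0.003, 0.0, 0.002] [0.634 0.129 0.304]
0.96 [-0.0001, 0.0412, -0.03] [-0.003, 0.0, 0.002] [0.64  0.129 0.307]
```

Emit:
carry_out --commands '[{"delta_pos": [0,0.0025,-0.0035],"delta_rot": [-0.003,0,0],"claw": 0},{"delta_pos": [0,0.0075,-0.008],"delta_rot": [-0.003,0,0],"claw": 0},{"delta_pos": [0,0.0132,-0.0122],"delta_rot": [-0.003,0,0],"claw": 0},{"delta_pos": [0,0.0185,-0.0163],"delta_rot": [-0.003,0,0],"claw": 0},{"delta_pos": [0,0.0237,-0.0203],"delta_rot": [-0.003,0,0],"claw": 0},{"delta_pos": [0,0.029,-0.0241],"delta_rot": [-0.003,0,0],"claw": 0},{"delta_pos": [0,0.0344,-0.0278],"delta_rot": [-0.003,0,0],"claw": 0},{"delta_pos": [0,0.0399,-0.0314],"delta_rot": [-0.003,0,0],"claw": 0}]'

```text
time: 6.1
eef_pos: [0.6387, 0.1291, 0.3109]
tcp_rot: [0.715, 0.699, -0.0, 0.0]
contact_force: [-6.1, -1.4, 5.5]
opening: 0.119
```

Run:
```python
from h import *
st()
im,D=ctrl.read_camera('side');a=im[60:260,140:380,::-1];cv2.imwrite('pics/s5.png',cv2.resize(a,None,fx=3,fy=3))
steps(.96+np.arange(0,9)*.02,np.zeros(9),[-.0029,0,.0056])
```

```text
t 6.1 p [0.6387 0.1291 0.3109] F [-6.08 -1.39  5.52] T [-0.18  1.29 -0.07] op 0.119
0.96 [0.0001, -0.0017, 0.0034] [0.004, 0.0, 0.002] [0.638 0.129 0.308]
0.98 [0.0, 0.0028, 0.0007] [0.004, 0.0, 0.002] [0.643 0.129 0.311]
1.0 [0.0, 0.0073, -0.002] [0.004, 0.0, 0.002] [0.647 0.129 0.314]
1.02 [0.0, 0.0118, -0.0045] [0.004, 0.0, 0.002] [0.652 0.129 0.316]
1.04 [0.0, 0.0164, -0.007] [0.004, 0.0, 0.002] [0.656 0.129 0.319]
1.06 [0.0, 0.021, -0.0093] [0.004, 0.0, 0.002] [0.661 0.129 0.321]
1.08 [0.0, 0.0257, -0.0116] [0.004, 0.0, 0.002] [0.666 0.128 0.324]
1.1 [-0.0, 0.0304, -0.0138] [0.004, 0.0, 0.002] [0.67  0.128 0.326]
1.12 [-0.0, 0.0352, -0.0158] [0.004, 0.0, 0.002] [0.675 0.128 0.328]
```

View pics/s5.png

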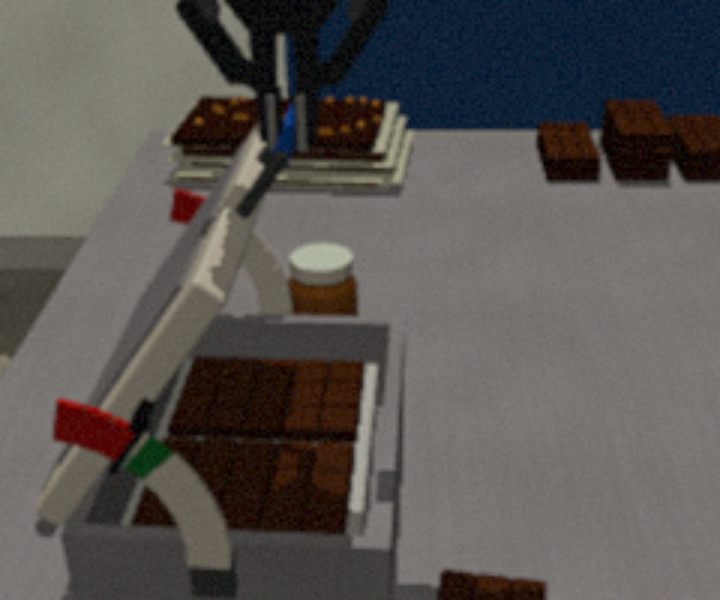

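The pointer at (140,415) is now on the white/red boundary (about 0.95), which agrees with the arc model. Going on into the red.

Emit:
carry_out --commands '[{"delta_pos": [0,0.003,-0.0015],"delta_rot": [0.002,0,0],"claw": 0},{"delta_pos": [0,0.007,-0.0035],"delta_rot": [0.002,0,0],"claw": 0},{"delta_pos": [0,0.0113,-0.0055],"delta_rot": [0.002,0,0],"claw": 0},{"delta_pos": [0,0.0158,-0.008],"delta_rot": [0.002,0,0],"claw": 0},{"delta_pos": [0,0.0204,-0.0103],"delta_rot": [0.002,0,0],"claw": 0},{"delta_pos": [0,0.0251,-0.0126],"delta_rot": [0.002,0,0],"claw": 0},{"delta_pos": [0,0.0298,-0.0148],"delta_rot": [0.002,0,0],"claw": 0},{"delta_pos": [0,0.032,-0.0157],"delta_rot": [0.002,0,0],"claw": 0}]'

```text
time: 6.82
eef_pos: [0.6732, 0.1282, 0.3296]
tcp_rot: [0.715, 0.699, 0.002, 0.002]
contact_force: [-4.6, -1.0, 5.1]
opening: 0.119
```

Run:
```python
from h import *
st()
im,D=ctrl.read_camera('side');a=im[60:260,140:380,::-1];cv2.imwrite('pics/s6.png',cv2.resize(a,None,fx=3,fy=3))
steps(1.1-np.arange(0,9)*.02,np.zeros(9),[-.0034,0,.0066])
```

```text
t 6.82 p [0.6732 0.1282 0.3296] F [-4.65 -0.97  5.12] T [-0.1   0.86 -0.06] op 0.119
1.1 [0.0001, -0.0036, 0.003] [0.005, -0.0, 0.002] [0.67  0.128 0.327]
1.08 [0.0001, -0.0083, 0.0051] [0.005, -0.0, 0.002] [0.665 0.128 0.325]
1.06 [0.0001, -0.013, 0.0074] [0.005, -0.0, 0.002] [0.66  0.129 0.322]
1.04 [0.0001, -0.0176, 0.0098] [0.005, -0.0, 0.002] [0.656 0.129 0.32 ]
1.02 [0.0001, -0.0222, 0.0122] [0.005, -0.0, 0.002] [0.651 0.129 0.317]
1.0 [0.0001, -0.0268, 0.0147] [0.005, -0.0, 0.002] [0.647 0.129 0.315]
0.98 [0.0001, -0.0313, 0.0174] [0.005, -0.0, 0.002] [0.642 0.129 0.312]
0.96 [0.0001, -0.0357, 0.0201] [0.005, -0.0, 0.002] [0.638 0.129 0.309]
0.94 [0.0002, -0.0401, 0.0229] [0.005, -0.0, 0.002] [0.633 0.129 0.307]
```

View pics/s6.png

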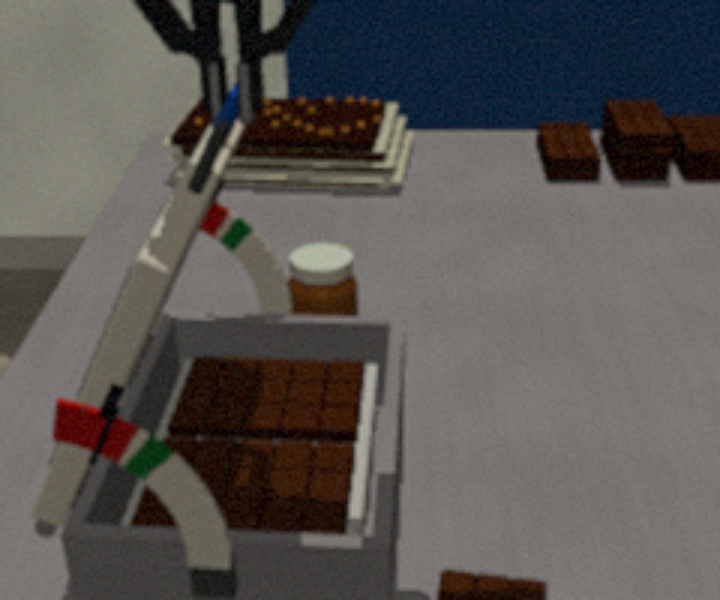

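The pointer at about (108,425) is well inside the red, near 1.1. I hold briefly, then ease back down.

Emit:
carry_out --commands '[{"delta_pos": [0,0,0],"delta_rot": [0,0,0],"claw": 0},{"delta_pos": [0,0,0],"delta_rot": [0,0,0],"claw": 0},{"delta_pos": [0,0,0],"delta_rot": [0,0,0],"claw": 0},{"delta_pos": [0,0,0],"delta_rot": [0,0,0],"claw": 0},{"delta_pos": [0,-0.0025,0.001],"delta_rot": [0,0,0],"claw": 0},{"delta_pos": [0,-0.006,0.003],"delta_rot": [0,0,0],"claw": 0},{"delta_pos": [0,-0.0105,0.0052],"delta_rot": [0,0,0],"claw": 0},{"delta_pos": [0,-0.015,0.0075],"delta_rot": [0,0,0],"claw": 0}]'

```text
time: 7.53
eef_pos: [0.6584, 0.1286, 0.3223]
tcp_rot: [0.715, 0.699, 0.003, 0.003]
contact_force: [-0.6, -1.2, 3.6]
opening: 0.122
```

```bash
cat >> h.py <<'E'
def th_est(off):
    from scipy.optimize import minimize_scalar
    s=ctrl.get_state();p=s['eef_pos']
    f=lambda th:np.linalg.norm(barp(th)+[0,0,-.002]+off-p)
    m=minimize_scalar(f,bounds=(0,1.35),method='bounded');print('th',m.x,'res',m.fun)
E
python3 - <<'E'
from h import *
st();o=[-.0034,0,.0066];th_est(o)
steps(1.04-np.arange(0,9)*.02,np.zeros(9),o)
E
```

```text
t 7.53 p [0.6584 0.1286 0.3223] F [-0.62 -1.15  3.65] T [ 0.01  0.03 -0.01] op 0.122
th 1.0527915276198976 res 0.0009862454035903733
1.04 [0.0001, -0.0025, 0.0024] [0.007, -0.0, 0.002] [0.656 0.129 0.32 ]
1.02 [0.0001, -0.0071, 0.0048] [0.007, -0.0, 0.002] [0.651 0.129 0.317]
1.0 [0.0001, -0.0117, 0.0074] [0.007, -0.0, 0.002] [0.647 0.129 0.315]
0.98 [0.0001, -0.0162, 0.01] [0.007, -0.0, 0.002] [0.642 0.129 0.312]
0.96 [0.0001, -0.0206, 0.0127] [0.007, -0.0, 0.002] [0.638 0.129 0.309]
0.94 [0.0001, -0.025, 0.0155] [0.007, -0.0, 0.002] [0.633 0.129 0.307]
0.92 [0.0001, -0.0293, 0.0184] [0.007, -0.0, 0.002] [0.629 0.129 0.304]
0.9 [0.0001, -0.0336, 0.0213] [0.007, -0.0, 0.002] [0.625 0.129 0.301]
0.88 [0.0001, -0.0378, 0.0244] [0.007, -0.0, 0.002] [0.621 0.13  0.298]
```

Emit:
carry_out --commands '[{"delta_pos": [0,-0.004,0.0022],"delta_rot": [0.004,0,0],"claw": 0},{"delta_pos": [0,-0.008,0.0046],"delta_rot": [0.004,0,0],"claw": 0},{"delta_pos": [0,-0.0122,0.0072],"delta_rot": [0.004,0,0],"claw": 0},{"delta_pos": [0,-0.0165,0.0098],"delta_rot": [0.004,0,0],"claw": 0},{"delta_pos": [0,-0.0208,0.0125],"delta_rot": [0.004,0,0],"claw": 0},{"delta_pos": [0,-0.0252,0.0152],"delta_rot": [0.004,0,0],"claw": 0},{"delta_pos": [0,-0.0294,0.0181],"delta_rot": [0.004,0,0],"claw": 0},{"delta_pos": [0,-0.0336,0.021],"delta_rot": [0.004,0,0],"claw": 0}]'

```text
time: 8.2
eef_pos: [0.6246, 0.1294, 0.3003]
tcp_rot: [0.715, 0.699, 0.001, 0.001]
contact_force: [0.8, 0.8, 1.3]
opening: 0.117
```

Run:
```python
from h import *
st();o=[-.0034,0,.0066];th_est(o)
im,D=ctrl.read_camera('side');a=im[60:260,140:380,::-1];cv2.imwrite('pics/s7.png',cv2.resize(a,None,fx=3,fy=3))
steps(.9-np.arange(0,7)*.015,np.zeros(7),o)
```

```text
t 8.2 p [0.6246 0.1294 0.3003] F [0.84 0.79 1.27] T [ 0.06 -0.62 -0.02] op 0.117
th 0.8979742859882837 res 0.00017940511251208886
0.9 [0.0, 0.0015, -0.0011] [0.0, 0.0, 0.002] [0.625 0.129 0.301]
0.885 [0.0, -0.0016, 0.0012] [0.0, 0.0, 0.002] [0.622 0.13  0.298]
0.87 [0.0, -0.0047, 0.0036] [0.0, 0.0, 0.002] [0.619 0.13  0.296]
0.855 [0.0001, -0.0078, 0.006] [0.0, 0.0, 0.002] [0.616 0.13  0.294]
0.84 [0.0001, -0.0108, 0.0084] [0.0, 0.0, 0.002] [0.613 0.13  0.291]
0.825 [0.0001, -0.0139, 0.0109] [0.0, 0.0, 0.002] [0.61  0.13  0.289]
0.81 [0.0001, -0.0168, 0.0134] [0.0, 0.0, 0.002] [0.607 0.13  0.286]
```

View pics/s7.png

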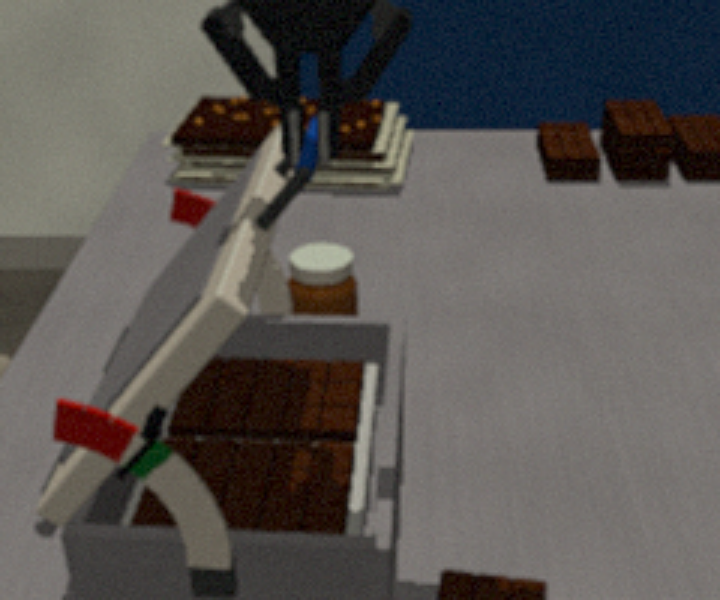

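The pointer at (150,430) is on the upper edge of the green (about 0.9), which agrees with the estimate of 0.898. I lower it to about 0.81, the middle of the green.

Emit:
carry_out --commands '[{"delta_pos": [0,-0.0025,0.0018],"delta_rot": [0,0,0],"claw": 0},{"delta_pos": [0,-0.0055,0.004],"delta_rot": [0,0,0],"claw": 0},{"delta_pos": [0,-0.0085,0.0063],"delta_rot": [0,0,0],"claw": 0},{"delta_pos": [0,-0.0115,0.0087],"delta_rot": [0,0,0],"claw": 0},{"delta_pos": [0,-0.014,0.0108],"delta_rot": [0,0,0],"claw": 0},{"delta_pos": [0,-0.0155,0.012],"delta_rot": [0,0,0],"claw": 0},{"delta_pos": [0,-0.0165,0.013],"delta_rot": [0,0,0],"claw": 0},{"delta_pos": [0,-0.0165,0.013],"delta_rot": [0,0,0],"claw": 0}]'

```text
time: 8.92
eef_pos: [0.6064, 0.1299, 0.2862]
tcp_rot: [0.715, 0.699, -0.0, -0.0]
contact_force: [-0.5, 1.0, -0.6]
opening: 0.121
```

Emit:
carry_out --commands '[{"delta_pos": [0,0,0],"delta_rot": [0,0,0],"claw": 0},{"delta_pos": [0,0,0],"delta_rot": [0,0,0],"claw": 0},{"delta_pos": [0,0,0],"delta_rot": [0,0,0],"claw": 0},{"delta_pos": [0,0,0],"delta_rot": [0,0,0],"claw": 0}]'

```text
time: 9.25
eef_pos: [0.6063, 0.1299, 0.286]
tcp_rot: [0.715, 0.699, -0.001, -0.001]
contact_force: [-0.5, 0.7, -0.0]
opening: 0.118
```

Run:
```python
from h import *
st();o=[-.0034,0,.0066];th_est(o)
im,D=ctrl.read_camera('side');a=im[60:260,140:380,::-1];cv2.imwrite('pics/s8.png',cv2.resize(a,None,fx=3,fy=3))
im2,D2=ctrl.read_camera('top');cv2.imwrite('pics/t8.png',cv2.resize(im2[120:260,120:360,::-1],None,fx=3,fy=3))
np.savez('fin.npz',im=im,D=D,im2=im2,D2=D2)
st();th_est(o)
```

```text
t 9.25 p [0.6063 0.1299 0.286 ] F [-0.47  0.7  -0.  ] T [ 0.08 -0.07 -0.08] op 0.118
th 0.8087164595830003 res 6.733249727934434e-05
t 9.35 p [0.6064 0.1299 0.2861] F [-0.64  1.03  0.65] T [ 0.12 -0.09 -0.03] op 0.115
th 0.8090628337681367 res 5.596211699336492e-05
```

View pics/s8.png

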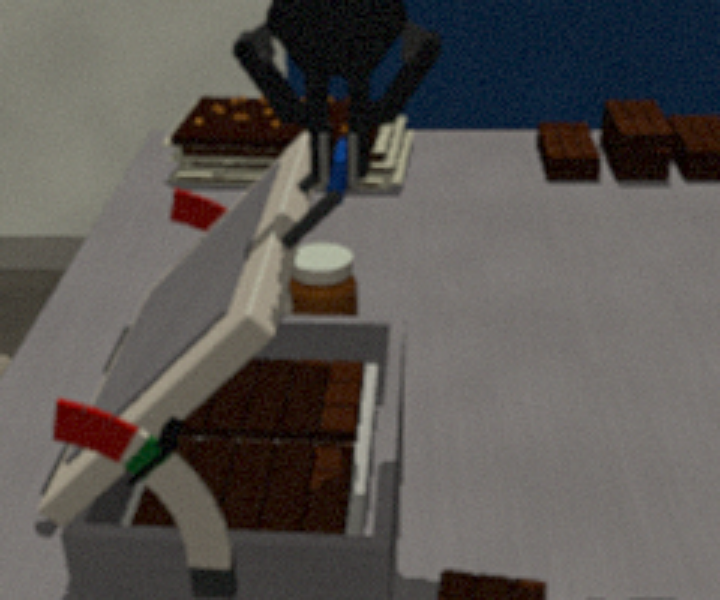

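View pics/t8.png

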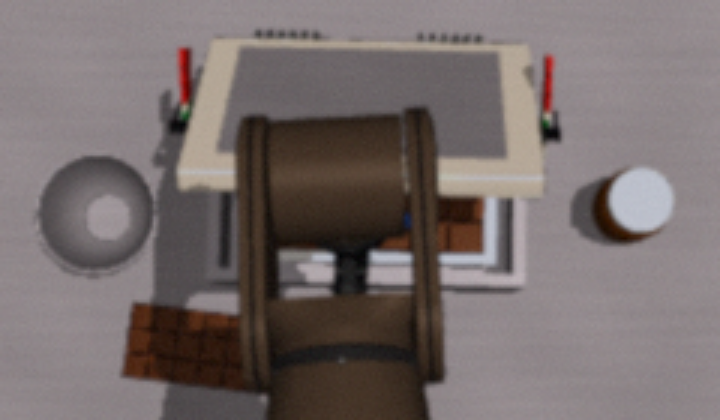

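The top view shows the bowl, jar and tablet where they were. In the side view the pointer blade covers the lower part of the green, so I check the angle independently from the cover's plane in the depth data and look closer at the scale.

Run:
```python
from h import *
f=np.load('fin.npz')
for n,D,im,polys in(('top',f['D2'],f['im2'],[[(200,142),(201,165),(192,168)],[(198,138),(286,138),(286,170),(265,170),(262,158),(200,160)]]),('side',f['D'],f['im'],[[(225,135),(200,165),(180,190),(190,185),(210,165)]])):
    P=cloud(n,D)
    m=np.zeros(D.shape,np.uint8)
    for p in polys[-1:]: cv2.fillPoly(m,[np.array(p)],1)
    q=P[(m>0)&(D>0)];
    q=q[(q[:,2]>.09)&(q[:,2]<.33)]
    for _ in range(4):
        c=np.median(q,0);A=np.c_[q[:,0],q[:,1],np.ones(len(q))];s=np.linalg.lstsq(A,q[:,2],rcond=None)[0];r=q[:,2]-A@s;q=q[abs(r)<max(.003,2*r.std())]
    nv=np.array([-s[0],-s[1],1]);nv/=np.linalg.norm(nv)
    print(n,len(q),'angle',np.arctan2(-(nv[0]*np.cos(PSI)+nv[1]*np.sin(PSI)),nv[2]),nv.round(3),r.std())
a=f['im'][185:230,150:220,::-1];cv2.imwrite('pics/s8z.png',cv2.resize(a,None,fx=10,fy=10,interpolation=cv2.INTER_CUBIC))
c=cv2.imread('pics/s7.png')
cv2.imwrite('pics/s7z.png',cv2.resize(c[375:510,30:240],None,fx=3.3,fy=3.3))
# things moved?
o=np.load('c_top.npz')
for nm,(x0,x1,y0,y1) in dict(bowl=(125,175,165,215),jar=(312,350,165,205),tabL=(158,195,215,255)).items():
    print(nm,np.abs(o['im'][y0:y1,x0:x1].astype(int)-f['im2'][y0:y1,x0:x1]).mean())
```

```text
top 1960 angle -0.7924855534342351 [ 0.712 -0.02   0.702] 0.0013818895021644488
side 380 angle -0.7919763131893826 [ 0.711 -0.02   0.702] 0.0003037723768703446
bowl 17.68626666666667
jar 18.716666666666665
tabL 16.728828828828828
```

View pics/s8z.png

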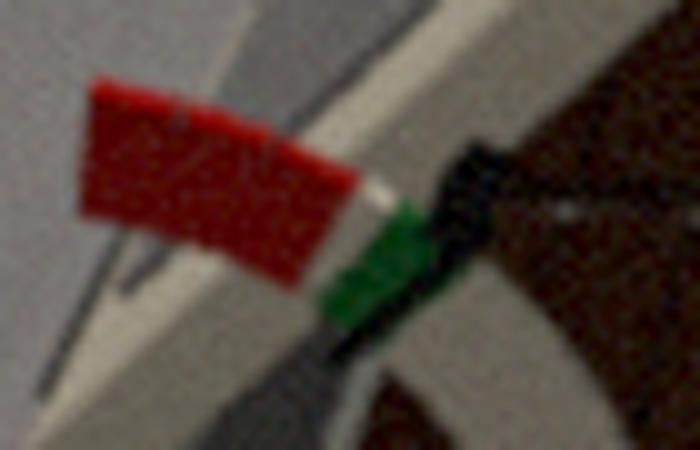

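View pics/s7z.png

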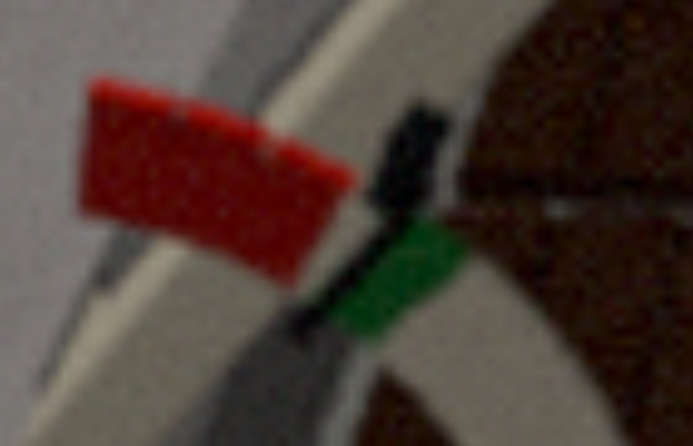

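Depth from both views gives 0.792. The pointer is inside the green, slightly towards its lower side. I nudge it up about 0.015 for margin and hold to check it stays still.

Emit:
carry_out --commands '[{"delta_pos": [0,0.0008,-0.0008],"delta_rot": [0,0,0],"claw": 0},{"delta_pos": [0,0.0018,-0.0018],"delta_rot": [0,0,0],"claw": 0},{"delta_pos": [0,0.0028,-0.0028],"delta_rot": [0,0,0],"claw": 0},{"delta_pos": [0,0.003,-0.003],"delta_rot": [0,0,0],"claw": 0},{"delta_pos": [0,0.003,-0.003],"delta_rot": [0,0,0],"claw": 0},{"delta_pos": [0,0.003,-0.003],"delta_rot": [0,0,0],"claw": 0},{"delta_pos": [0,0.003,-0.003],"delta_rot": [0,0,0],"claw": 0},{"delta_pos": [0,0.003,-0.003],"delta_rot": [0,0,0],"claw": 0}]'

```text
time: 10.02
eef_pos: [0.6095, 0.1298, 0.2889]
tcp_rot: [0.715, 0.699, -0.001, -0.001]
contact_force: [1.3, 0.8, -2.1]
opening: 0.12
```

Run:
```python
from h import *
st()
def ang(n,p):
    im,D=ctrl.read_camera(n);P=cloud(n,D);m=np.zeros(D.shape,np.uint8);cv2.fillPoly(m,[np.array(p)],1)
    q=P[(m>0)&(D>0)];q=q[(q[:,2]>.09)&(q[:,2]<.33)]
    for _ in range(4):
        A=np.c_[q[:,0],q[:,1],np.ones(len(q))];s=np.linalg.lstsq(A,q[:,2],rcond=None)[0];r=q[:,2]-A@s;q=q[abs(r)<max(.003,2*r.std())]
    print(n,len(q),np.arctan2(s[0]*-1*-1*-1,1),r.std());return im
for k in range(3):
    im=ang('side',[(225,135),(200,165),(180,190),(190,185),(210,165)])
ang('top',[(198,138),(286,138),(286,170),(265,170),(262,158),(200,160)])
a=im[60:260,140:380,::-1];cv2.imwrite('pics/s9.png',cv2.resize(a,None,fx=3,fy=3));st()
```

```text
t 10.02 p [0.6095 0.1298 0.2889] F [ 1.27  0.83 -2.06] T [ 0.1  -0.33 -0.01] op 0.12
side 375 0.8071927943965373 0.00041461898297485863
side 379 0.8070923102694062 0.000402515091868097
side 377 0.8083557939088101 0.000427308439087522
top 1854 0.807333921264242 0.0013413527393772824
t 10.22 p [0.6094 0.1298 0.2889] F [ 2.69  1.41 -1.85] T [ 0.13 -0.4  -0.02] op 0.119
```

View pics/s9.png

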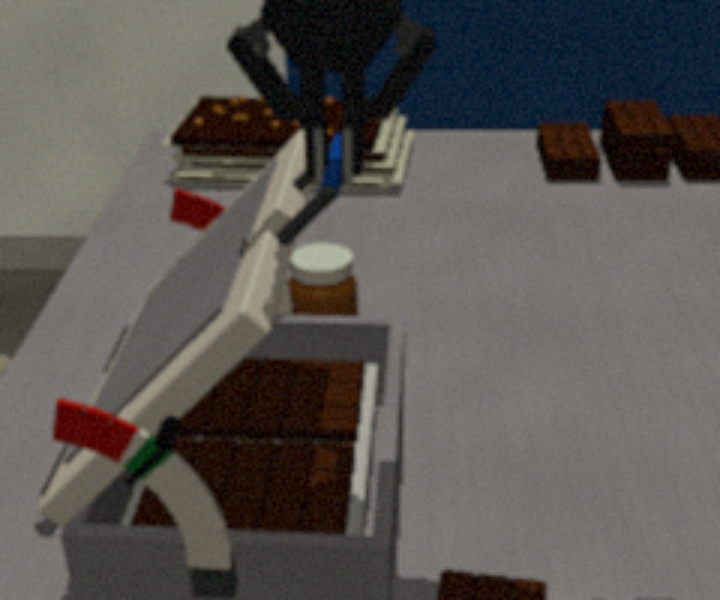

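The pointer at (152,457) is in the middle of the green. Depth gives 0.807 rad from both views and is steady, and the fingers still hold the bar. Handing in.

```bash
python3 -c "
from plant import ctrl
print(ctrl.sign_off())"
```

```text
the job is handed in; nothing more can be done
None
```

I gripped the blue bar from above at 40 N and raised the cover slowly along its arc to about 1.1 rad. There the pointer was well inside the red, and I held it for about 0.3 s. I then eased it back into the green and handed in at about 10.2 s with the fingers still closed on the bar.

**Last checks:**
- **Angle:** depth plane fits from both cameras gave 0.807 rad, and three readings over 0.15 s agreed to about 0.001. The pointer stood mid-green.
- **Grip and force:** the opening was about 0.12 (10 mm) on the 12 mm bar. The force reading peaked at about 10 N during the lift and was about 3 N at the end.
- **Speed:** commanded motion stayed near 0.3 rad/s or below, and I saw no drop or jump.
- **Loose things:** by eye, the bowl and jar, and the part of the tablet not hidden by the arm, stood where they were in the top view after lowering. A raw pixel comparison of the same patches differed by about 17 grey levels. I took this for noise and shadow without checking further, so I did not measure their positions to the millimetre.

**Disagreements:**
- My tool-position estimate read about 0.016 rad higher than the depth fit (0.809 against 0.792), so I nudged the cover up by about 0.015.
- The bar's triangulated height was 0.0995 m against the stated 0.097 m.

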